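# Hover the tuning pickup over the pipe's mouth

### The job

Start the blower: twist the spring-return knob on the switch box clockwise to its stop, then let go so that it springs back. Then pick up the tuning pickup, carry it upright over the rack of metal pipes, and finish holding it still in the gripper about 1 cm above the mouth of the shorter wooden pipe, level, centred on the mouth and with its foot's long side running across the pipe. The pickup must never touch either wooden pipe, nothing may knock the rack, and the other things on the bench stay where they are.

Things in the scene. Friction and masses are not known exactly. Their poses are not given: they have to be found in the camera images.
- switch_box: Grey metal blower switch box, 90 x 90 mm and 60 mm high, fixed on the bench to the right; origin under its centre, z up. A steel disc and a black bar-shaped knob sit on top.
- starter_grip (a point): Point on the axis of the black starter knob on the switch box, 94 mm above the bench, at a good height to grip. The knob is a bar 44 mm long (this point's x axis, turning with the knob) and 14 mm thick (its y axis), its top 10 mm above this point; below it is a disc of 22 mm radius whose top is 22 mm below this point.
- starter (a joint): Angle of the starter knob: 0 at rest, grows as it is turned clockwise seen from above, stop at 1.05 rad. A spring (about 0.02 N m at rest, 0.085 N m at the stop) brings it back to 0 when it is let go.
- pickup: Cordless tuning pickup, 220 g (may be a third lighter or heavier), standing loose at the right front. Aluminium sensing foot 32 mm (its x) x 60 mm (its y) x 16 mm high with dark slots; on it an upright grey grip 24 mm (x) x 36 mm (y), from 16 to 88 mm above the underside. Origin: centre of the underside of the foot (the sensing face); z up. The foot's long direction is y.
- short_pipe: The shorter of two square wooden pipes lying on the bench at the left, mouth up, fixed. Body 200 mm long (its x) and 56 mm wide, top face 68 mm above the bench; tapered round foot at the -x end, stopper with a round ball knob at the +x end. Origin on the bench under the middle of the 200 mm.
- short_pipe_mouth (a point): Centre of the mouth of the short pipe, level with its flat top face: a dark rectangular opening 16 mm along the pipe (x) and 40 mm across it (y), 40 mm from the pipe's middle towards its tapered foot. Axes as the pipe's, z up.
- long_pipe: The longer wooden pipe beside it (either may be nearer the rack), fixed: 300 mm long (its x), 64 mm wide, top 76 mm above the bench, open end without stopper. Not the one to be measured. Origin on the bench under its middle.
- rack: Fixed wooden rack 340 mm long (its x) and 70 mm wide between the pickup and the wooden pipes, with a row of seven upright metal pipes; the tallest (at the +x end) reaches 150 mm, the shortest (-x end) 110 mm above the bench. Origin on the bench under its centre.
- chisel: Chisel, 250 mm, blue handle; loose bystander, to be left alone. Origin on its underside.
- knife: Knife, 170 mm, wooden handle; loose bystander, to be left alone. Origin on its underside.
- scraper: Scraper, 150 mm, wooden handle; loose bystander, to be left alone. Origin on its underside.
- cone: Brass tuning cone, 36 mm wide, 60 mm high; loose bystander, to be left alone. Origin on its underside.
- jar: Amber jar, 60 mm wide, 75 mm high; loose bystander, to be left alone. Origin on its underside.
- stopper: Loose wooden stopper, 44 mm square, 89 mm high with its ball knob; loose bystander, to be left alone. Origin on its underside.
There are look-alikes about, which are no part of the job. What is meant by the switch_box is not purple, and is the smaller of those in its own colour. What is shaped like the pickup but turquoise is not meant.

How it is judged (in metres and radians):
On the way, in this order (a step that is already met when the one before it is completed fails the run):
1. the starter knob is turned to its stop (value of joint starter above 0.98 rad), for 0.1 s.
2. the knob is let go and has sprung back (value of joint starter below 0.1 rad and contact force between the fingers and switch_box below 0.2 N), for 0.1 s.
3. the pickup is carried over the rack (height (world z) of pickup above 0.1 m and y of pickup in the frame of rack between -0.06 and 0.06 m and x of pickup in the frame of rack between -0.19 and 0.19 m), for 0.02 s.
At the end, for the whole second after the job is handed in: The gripper holds the pickup still and level (0.12 rad), its face 3 to 20 mm above the short pipe's mouth, centred within 12 mm, long side within 0.17 rad of square across the pipe, touching no pipe or rack; knob back at rest (under 0.1 rad); other things within 30 mm of their starts (z of pickup in the frame of short_pipe_mouth between 0.003 and 0.02 m and horizontal distance between pickup and short_pipe_mouth below 0.012 m and angle between the y axis of pickup and the y axis of short_pipe_mouth, either way round below 0.17 rad and angle between pickup's own z axis and vertical below 0.12 rad and linear speed of pickup below 0.02 m/s and contact force between the fingers and pickup above 1 N and contact force between pickup and short_pipe below 0.1 N and contact force between pickup and long_pipe below 0.1 N and contact force between pickup and rack below 0.1 N and value of joint starter below 0.1 rad and distance of each of chisel, knife, scraper, cone, jar, stopper from where it was at the start of the episode below 0.03 m); the arm keeps its last pose, push and grip.
It fails at once if the pickup touches a wooden pipe (contact force between pickup and short_pipe above 0.5 N or contact force between pickup and long_pipe above 0.5 N).
It fails at once if the rack of metal pipes is knocked (contact force between any of pickup, the arm, the fingers and rack above 2 N).
It fails at once if the pickup is tipped more than about 35 degrees (angle between pickup's own z axis and vertical above 0.6 rad).
It fails at once if a bystander is moved by more than 30 mm (distance of any of chisel, knife, scraper, cone, jar, stopper from where it was at the start of the episode above 0.03 m).
It also fails if it takes over 67 s, if anything falls off the work surface, if the arm or the gripper's body presses on something with over 40 N, if the wrist force passes 120 N, or if a joint passes its speed limit or range.

### The arm

A 6-joint arm with a two-finger parallel gripper is mounted at the origin on the work surface. World frame = base frame: x ahead of the robot, y to its left, z up, the work surface at z = 0. Lengths are in m, angles in degrees, forces in N, time in s.
With the tool pointing down it reaches from about 0.25 to 0.725 m from the base axis. Payload 9.7 kg.
Tool frame: the origin (TCP) lies at the very end of the fingers, on their centre line; the grasp point (between the pads) lies 19 mm behind it; y points along the fingers, x is the direction in which the jaws open and shut, and the axes are right-handed (so a half turn about y gives the same grasp; the last joint's range is limited). The gripper opens to 85 mm and grips with 20 to 120 N. Pads are 22 mm wide; open, the fingers measure 114 mm over their backs; the gripper's body (76 mm by 85 mm) begins 54 mm behind the grasp point. The pads swing forward as they close: fully open they stand 13 mm farther back than shut.
Start: joints at [-75.287, 4.979, 10.078, 95.1, 0, 90], TCP at [0.14, -0.532, 0.231] pointing down, gripper open.
Joint ranges: [-179.16, 179.16], [-48.56, 103.87], [-65.8, 70.77], [-126.05, 130.52], [-82.76, 87.17], [-180, 180]. Speed limits (degrees/s): [127.2, 127.2, 147.25, 180, 180, 180].

### API

Orientations are given as [roll, pitch, yaw] about the fixed x, y, z axes, in that order (R = Rz(yaw) Ry(pitch) Rx(roll)).
In Python, from workcell import bot gives the robot as it stands.
- The arm moves only by the shell command python3 -m jog 'ROWS' [FORCE]. ROWS is JSON, a list of rows, each a list of 7 numbers: the closure, from 0 (fully open) to 1 (shut), then the shift along the world's x, y, z in units of 25 mm (1.0 is 25 mm), then the turn, a rotation vector about the world's x, y, z in units of 5 degrees (1.0 is 5 degrees). A call has 1 to 5 rows; each row is the pose to reach, as a shift and turn from the pose commanded when the call began; what a row does not reach only later rows make up. A row lasts 1/10 s, in which the tool goes at most 50 mm and 8.59 degrees, less where a joint would pass 70% of its speed; a pose out of reach is approached as far as the arm can. A call with a gripper value outside its range is refused whole. The fingers move at their own pace and stop on an object; FORCE is the grip in N (left out, the last holds). Time passes only in rows, so rows that repeat a pose let the fingers close. It gives the time, the measured TCP pose, the force and the opening at its end, in the units of the state.
- bot.get_obs(): the state, without advancing time (a new reading comes with each control period).
- bot.camera(name): name is "side" or "top"; returns (picture, depth): 400x640x3 uint8, red, green, blue; 400x640 float32, m along the optical axis (not along the pixel's ray), 0 where there is no reading.
- bot.camera_model(name): a dict with "fx", "fy", "cx", "cy" (pixels), "rvec" (rotation vector, rad) and "tvec" (3), from world to camera coordinates, as OpenCV has them. Camera axes: x right, y down, z forward; pixel columns grow to the right and rows downward; lengths in m; the calibration is good to about 2 mm. A picture is of the moment at which its call begins. camera_model takes no time and is no camera call.
- bot.job_done(): hands the job in, once; it reports no verdict.
Trained networks look in the newest picture that a camera, given by its name, has taken for a name from the list of things; names that differ only in an ending like _2 or _b are one class to them, and where a whole thing is asked for, a point or a joint stands for the part that bears it (a point fixed in the world has none). Each returns a list of dicts, best first, with "conf" (0 to 1); they miss things now and then, are a little off and sometimes report something else, mostly with a low value. They report only what shows in the picture. A call takes as long as a camera call. They do not tell look-alikes from the thing itself.
- bot.regions_of(camera, label): "pixels" (400x640 bool, what is visible of it) and "point" ([row, column] in pixels, amid what is visible of it).
The state is a dict: "time": time; "q": joint angles; "qd": joint speeds; "joint_efforts": joint torques, N m; "ee_pos": TCP position; "tcp_rot": TCP orientation; "wrist_force": force on the tool from outside, world axes, zero at the start; "torque": the same for the moment, N m; "opening": finger opening in m.
Only numpy, scipy, OpenCV 4.12 (cv2) and the standard library are available. Lean on these libraries where they do the work, as an engineer would, in place of code of your own. Each camera call takes 0.05 s, during which the arm holds its last target. There are 200 camera calls.

## Working session

There is one attempt and no reset: what is moved stays moved. The work goes in short steps, Python scripts to look and compute and a shell command to move; the robot and the scene stay as the last step left them, time stands still between calls to the robot, and variables do not carry over. Pictures are saved under pics/ and viewed, about 8 in all and at most 12, crops included, and the job is handed in when it is done.

```bash
ls; mkdir -p pics
cat > h.py <<'E'
import numpy as np, cv2
from workcell import bot
def M(n):
    m=bot.camera_model(n);R=cv2.Rodrigues(np.array(m["rvec"],float))[0];return m,R,np.array(m["tvec"],float).reshape(3)
def cloud(n,d):
    m,R,t=M(n);v,u=np.mgrid[:400,:640]
    p=np.stack([(u-m["cx"])/m["fx"]*d,(v-m["cy"])/m["fy"]*d,d],-1)
    return (p-t)@R   # world xyz per pixel
def proj(n,P):
    m,R,t=M(n);c=np.atleast_2d(P)@R.T+t
    return np.c_[c[:,0]/c[:,2]*m["fx"]+m["cx"],c[:,1]/c[:,2]*m["fy"]+m["cy"]]
def save(n,im): cv2.imwrite("pics/"+n+".png",im[...,::-1])
E
python3 - <<'E'
from h import *
print({k:v for k,v in bot.get_obs().items() if k in("time","ee_pos","tcp_rot","opening","q")})
for n in("top","side"):
    im,d=bot.camera(n);save(n+"0",im);np.savez(n+"0",im=im,d=d)
    W=cloud(n,d);m,R,t=M(n);print(n,"cam at",-R.T@t,m["fx"])
    for l in("switch_box","starter_grip","pickup","short_pipe","short_pipe_mouth","long_pipe","rack"):
        for r in bot.regions_of(n,l)[:4]:
            k=r["pixels"]&(d>0);P=W[k];z=np.percentile(P[:,2],95) if len(P) else 0
            T=P[P[:,2]>z-.01]
            print(n,l,round(r["conf"],2),np.round(r["point"]),k.sum(),"top z",z.round(4),"top c",T.mean(0).round(4) if len(T) else 0, cv2.minAreaRect((T[:,:2]*1000).astype(np.float32)) if len(T) else 0)
E
```

```text
pics
{'time': 0.0, 'q': array([-7.52859110e+01,  5.01063037e+00,  1.00338591e+01,  9.51007101e+01,
       -3.51867623e-04,  8.99998669e+01]), 'ee_pos': array([ 0.13963446, -0.53172908,  0.23058226]), 'tcp_rot': array([-9.00003517e+01,  7.74813427e-02, -7.52857779e+01]), 'opening': 0.08547131044674222}
top cam at [0.35795491 0.01064063 1.43278979] 517.1201260657571
top switch_box 0.63 [329. 454.] 2886 top z 0.141 top c [ 0.2398 -0.377   0.1421] ((239.59463500976562, -377.77313232421875), (60.545448303222656, 20.239639282226562), 9.001501083374023)
top switch_box 0.63 [294. 363.] 1281 top z 0.1029 top c [ 0.3203 -0.1357  0.1035] ((320.4900817871094, -135.84036254882812), (42.662471771240234, 14.114084243774414), 25.839502334594727)
top switch_box 0.6 [182. 389.] 1304 top z 0.1022 top c [ 0.6322 -0.2128  0.1031] ((633.5293579101562, -213.1961669921875), (45.37971878051758, 15.388993263244629), 13.245952606201172)
top starter_grip 0.77 [296. 363.] 199 top z 0.1066 top c [ 0.3206 -0.1357  0.1039] ((320.6227111816406, -135.99462890625), (42.370941162109375, 13.982233047485352), 26.69595336
[... 3550 characters left out ...]
pipe 0.73 [240. 285.] 2428 top z 0.0814 top c [0.5508 0.1666 0.0774] ((554.6657104492188, 164.82830810546875), (70.31011199951172, 302.8254699707031), 85.13059997558594)
side rack 0.96 [204. 297.] 2454 top z 0.1326 top c [ 0.6428 -0.0121  0.1374] ((601.37451171875, -12.346574783325195), (28.209299087524414, 225.37628173828125), 87.76663970947266)
side rack 0.54 [162. 309.] 689 top z 0.1002 top c [ 0.632  -0.2104  0.1017] ((632.1485595703125, -210.54922485351562), (39.9123420715332, 22.027048110961914), 18.834529876708984)
side rack 0.25 [319. 251.] 703 top z 0.0286 top c [0.5035 0.4704 0.0243] ((546.55615234375, 486.24041748046875), (242.2716522216797, 31.92078971862793), 21.536821365356445)
```

View pics/top0.png

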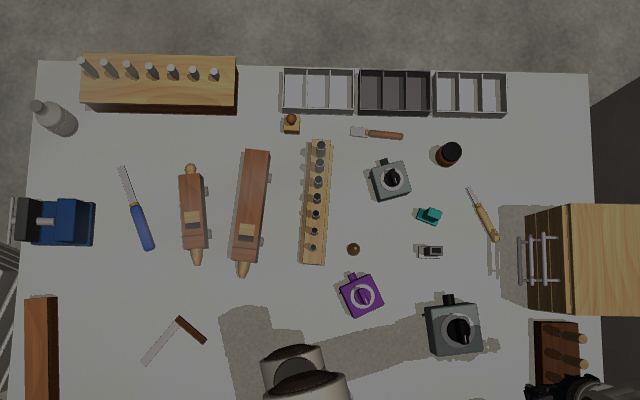

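View pics/side0.png

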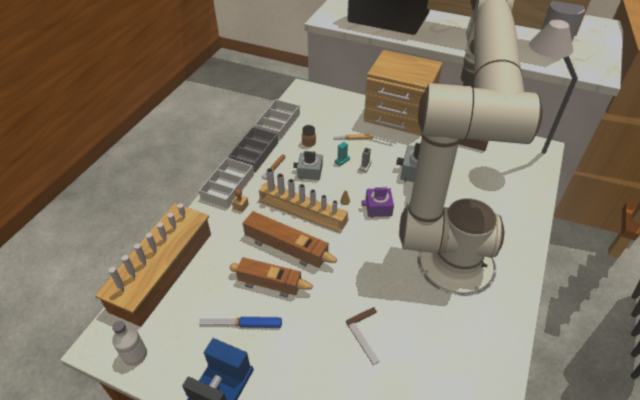

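The top picture shows the smaller grey switch box at (390,180), with the purple one at (361,295) and the larger grey one at (453,328). The grey pickup is at (431,251) and the turquoise one at (430,216). The short pipe is at (193,215) with its foot pointing down the image, the long pipe is at (250,210), and the rack is at (318,202). I'll refine these positions next.

```bash
cat > m.py <<'E'
from h import *
def pca(T,l):
    xy=T[:,:2]
    (c,s,a)=cv2.minAreaRect((xy*1000).astype(np.float32))
    w,v=np.linalg.eigh(np.cov(xy.T));e=v[:,1];print(l,len(T),"mean",T.mean(0).round(4),"rectc",np.round(c,1),np.round(s,1),"long-axis yaw",np.degrees(np.arctan2(e[1],e[0])).round(1)%180)
tiles=[]
for n in("top","side"):
    z=np.load(n+"0.npz");im,d=z["im"],z["d"];W=cloud(n,d)
    def box(x,y,r,z0,z1): return (d>0)&(abs(W[...,0]-x)<r)&(abs(W[...,1]-y)<r)&(W[...,2]>z0)&(W[...,2]<z1)
    pca(W[box(.632,-.213,.04,.097,.12)],n+" knob")
    pca(W[box(.632,-.213,.07,.055,.066)],n+" boxtop")
    pca(W[box(.442,-.324,.04,.08,.1)],n+" grip")
    pca(W[box(.442,-.324,.05,.008,.02)],n+" foot")
    k=box(.534,.319,.13,.064,.073);pca(W[k],n+" pipe");
    P=W[k];
    k=box(.6,-.015,.25,.02,.2)&(abs(W[...,1]+.015)<.045);pca(W[k],n+" rack");pca(W[k&(W[...,2]>.09)],n+" rackpipes")
    for c in((.632,-.213,.08),(.442,-.324,.05),(.494,.314,.07)):
        u,v=proj(n,c)[0].astype(int);tiles.append(cv2.resize(im[v-25:v+25,u-25:u+25],(260,260),interpolation=cv2.INTER_CUBIC)); print(u,v)
save("tiles",np.vstack([np.hstack(tiles[:3]),np.hstack(tiles[3:])]))
E
python3 m.py
```

```text
top knob 94 mean [ 0.632  -0.2131  0.1036] rectc [ 632.1 -213.5] [42.5 15.4] long-axis yaw 16.099999999999994
top boxtop 771 mean [ 0.6309 -0.2126  0.0607] rectc [ 632.9 -213.8] [90.2 90.9] long-axis yaw 103.7
top grip 127 mean [ 0.442  -0.325   0.0883] rectc [ 441.3 -325. ] [23.6 36.6] long-axis yaw 88.3
top foot 95 mean [ 0.4379 -0.31    0.0149] rectc [ 438.7 -316.9] [84.1 82.3] long-axis yaw 65.2
top pipe 1419 mean [0.5342 0.3143 0.0684] rectc [523.4 271. ] [232.4 163.6] long-axis yaw 12.099999999999994
top rack 2482 mean [ 0.5833 -0.0117  0.0717] rectc [625.  -18.4] [447.6  89.2] long-axis yaw 177.6
top rackpipes 533 mean [ 0.6034 -0.0137  0.1278] rectc [573.6 -14.6] [ 24.8 278.1] long-axis yaw 176.7
392 178
431 250
192 226
side knob 44 mean [ 0.6309 -0.2113  0.1035] rectc [ 632.4 -210.5] [38.3 25.2] long-axis yaw 14.5
side boxtop 220 mean [ 0.6279 -0.1995  0.0613] rectc [ 632.3 -209.6] [90.3 95.2] long-axis yaw 24.69999999999999
side grip 51 mean [ 0.4415 -0.3223  0.0881] rectc [ 441.9 -322.4] [24.3 36.4] long-axis yaw 87.3
side foot 61 mean [ 0.4394 -0.3196  0.013 ] rectc [ 438.1 -333.1] [87.4 79.5] long-axis yaw 86.7
side pipe 958 mean [0.5329 0.3058 0.0689] rectc [524.5 274.8] [233.1 172.9] long-axis yaw 18.30000000000001
side rack 1744 mean [ 0.5869 -0.0053  0.0749] rectc [ 6.261e+02 -6.000e-01] [ 89.2 448.3] long-axis yaw 177.2
side rackpipes 484 mean [ 0.6027 -0.009   0.1199] rectc [573.9 -12.1] [ 30.3 280.3] long-axis yaw 177.2
309 156
365 158
280 273
```

View pics/tiles.png

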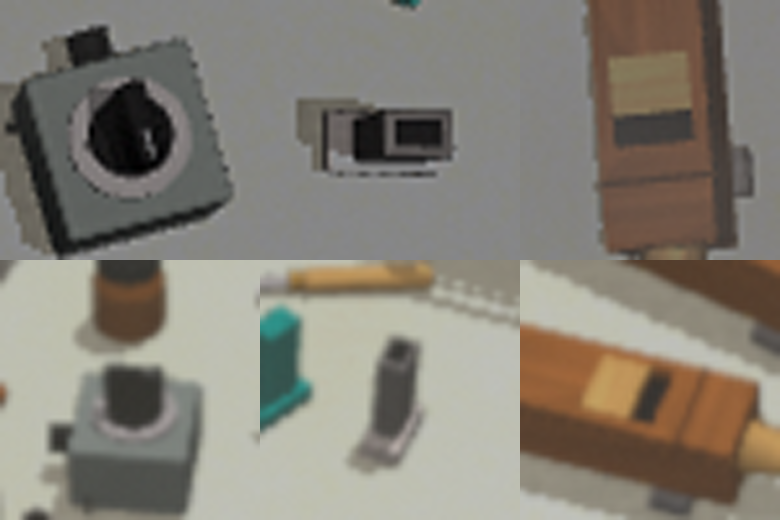

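Smaller grey box and grey pickup confirmed: the dark mouth is near (192.6,225.6) in the top picture and (280.6,274.3) in the side one. Next I'll work out the mouth position, pipe yaw and rack extents, and start moving to above the knob at the same time.

```bash
python3 - <<'E'
from h import *
def at(n,u,v,z):
    m,R,t=M(n);r=R.T@np.array([(u-m["cx"])/m["fx"],(v-m["cy"])/m["fy"],1]);c=-R.T@t;return c+r*(z-c[2])/r[2]
print("mouth",at("top",192.6,225.6,.068).round(4),at("side",280.6,274.3,.068).round(4))
for n in("top","side"):
    z=np.load(n+"0.npz");d=z["d"];W=cloud(n,d);x,y,h=np.moveaxis(W,-1,0)
    for nm,k in(("pipe",(d>0)&(abs(y-.32)<.06)&(x>.4)&(x<.66)&(h>.063)&(h<.075)),("rack",(d>0)&(abs(y+.015)<.06)&(x>.36)&(h>.02)&(h<.06)),("boxtop",(d>0)&(abs(x-.632)<.06)&(abs(y+.212)<.06)&(h>.055)&(h<.066))):
        k=cv2.connectedComponentsWithStats(k.astype(np.uint8));i=1+np.argmax(k[2][1:,4]);P=W[k[1]==i];print(n,nm,len(P),np.round(cv2.minAreaRect((P[:,:2]*1000).astype(np.float32))[0:2],1).tolist(),cv2.minAreaRect((P[:,:2]*1000).astype(np.float32))[2],P[:,2].mean())
E
python3 -m jog '[[0,1.6,1.03,0,0,0,0],[0,3.2,2.06,0,0,0,0],[0,4.8,3.1,0,0,0,0],[0,6.4,4.14,0,0,0,0],[0,8,5.2,0,0,0,0]]' 40
python3 -m jog '[[0,1.6,1.03,0,0,0,0],[0,3.2,2.06,0,0,0,0],[0,4.8,3.1,0,0,0,0],[0,6.4,4.14,0,0,0,0],[0,8,5.2,0,0,0,0]]'
python3 -c "
from h import *
print(bot.get_obs()['q'])"
```

```text
mouth [0.4958 0.3137 0.068 ] [0.4928 0.3156 0.068 ]
top pipe 1476 [[536.4, 319.2], [201.1, 58.0]] 6.918516635894775 0.0682627660906454
top rack 1403 [[571.7, -14.8], [56.2, 340.7]] 86.74089050292969 0.0562104246615859
top boxtop 771 [[632.9, -213.8], [90.2, 90.9]] 16.711925506591797 0.06074899695914042
side pipe 931 [[536.0, 320.4], [201.2, 63.3]] 7.094729423522949 0.06908589774199887
side rack 662 [[572.2, -10.6], [58.3, 342.5]] 86.63986206054688 0.05281992557536479
side boxtop 220 [[632.3, -209.6], [90.3, 95.2]] 14.576297760009766 0.06129448244737532
time: 1.3
ee_pos: [0.341, -0.4007, 0.2315]
tcp_rot: [-90.0, -0.0, -75.3]
wrist_force: [0.7, -1.2, 0.3]
opening: 0.0856
time: 1.8
ee_pos: [0.5412, -0.2706, 0.2314]
tcp_rot: [-90.0, -0.0, -75.3]
wrist_force: [1.2, -1.3, -0.4]
opening: 0.0854
[-2.65608889e+01  1.27681474e+01  1.88663755e+01  9.60711276e+01
 -5.32475493e-03  1.38722311e+02]
```

```bash
python3 -m jog '[[0,0.8,0.5,0,0,0,1.7],[0,1.6,1.0,0,0,0,3.4],[0,2.4,1.5,0,0,0,5.1],[0,3.2,2.0,0,0,0,6.8],[0,3.63,2.34,0,0,0,8.5]]'
python3 -m jog '[[0,0,0,0,0,0,1.7],[0,0,0,0,0,0,3.4],[0,0,0,0,0,0,5.1],[0,0,0,0,0,0,6.8],[0,0,0,0,0,0,8.5]]'
python3 -m jog '[[0,0,0,0,0,0,1.7],[0,0,0,0,0,0,3.4],[0,0,0,0,0,0,5.1],[0,0,0,0,0,0,6.8],[0,0,0,0,0,0,8.5]]'
python3 -m jog '[[0,0,0,0,0,0,1.7],[0,0,0,0,0,0,3.4],[0,0,0,0,0,0,5.1],[0,0,0,0,0,0,6.8],[0,0,0,0,0,0,8.5]]'
python3 -m jog '[[0.3,0,0,0,0,0,1.1],[0.3,0,0,0,0,0,2.2],[0.3,0,0,-1,0,0,2.2],[0.3,0,0,-2,0,0,2.2],[0.3,0,0,-2,0,0,2.2]]'
python3 -c "
from h import *
print(bot.get_obs()['q'])
im,d=bot.camera('top');W=cloud('top',d);save('k1',cv2.resize(im[110:250,300:500],(800,560)))"
```

```text
time: 2.3
ee_pos: [0.6317, -0.2124, 0.2307]
tcp_rot: [-90.0, 0.0, -32.4]
wrist_force: [-0.9, -0.4, 0.9]
opening: 0.0853
time: 2.8
ee_pos: [0.6305, -0.2135, 0.2311]
tcp_rot: [-90.0, 0.0, 10.1]
wrist_force: [0.2, -0.4, 0.2]
opening: 0.0854
time: 3.3
ee_pos: [0.6304, -0.2135, 0.2312]
tcp_rot: [-90.0, 0.0, 52.6]
wrist_force: [-0.2, -0.1, -0.0]
opening: 0.0856
time: 3.8
ee_pos: [0.6305, -0.2134, 0.2311]
tcp_rot: [-90.0, -0.0, 95.1]
wrist_force: [0.4, 0.1, 1.1]
opening: 0.0852
time: 4.3
ee_pos: [0.6291, -0.213, 0.1775]
tcp_rot: [-89.7, -0.2, 105.7]
wrist_force: [-0.4, 0.6, -0.6]
opening: 0.0599
[-1.87048215e+01  2.08380732e+01  2.28355020e+01  9.23229095e+01
 -8.88369041e-04 -3.44191357e+01]
```

View pics/k1.png

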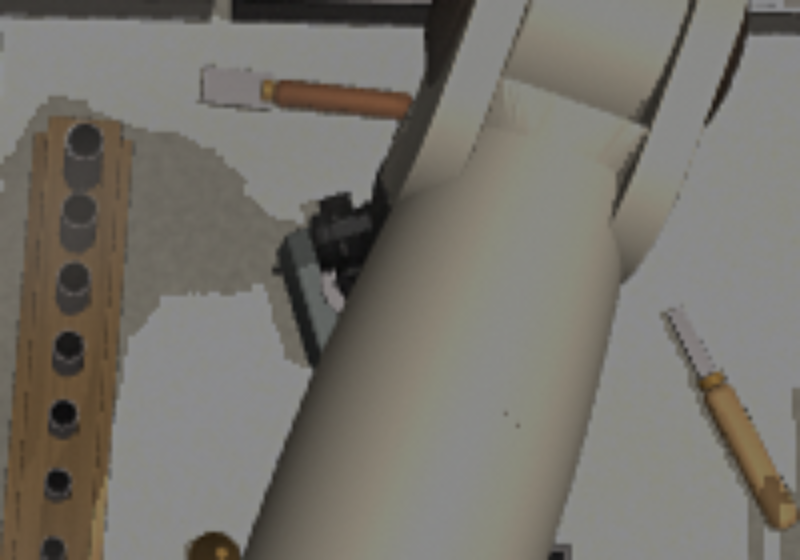

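The arm hides the knob from above, as expected, but the tool is placed and oriented correctly. I'll descend and grip.

```bash
python3 -m jog '[[0.3,0.08,0.04,-0.9,0,0,0],[0.3,0.08,0.04,-1.8,0,0,0],[0.3,0.08,0.04,-2.7,0,0,0],[0.3,0.08,0.04,-3.5,0,0,0],[0.3,0.08,0.04,-4.1,0,0,0]]'
python3 -m jog '[[0.3,0,0,0,0,0,0],[0.6,0,0,0,0,0,0],[0.8,0,0,0,0,0,0],[1,0,0,0,0,0,0],[1,0,0,0,0,0,0]]' 30
python3 -m jog '[[1,0,0,0,0,0,0],[1,0,0,0,0,0,0],[1,0,0,0,0,0,0]]'
python3 - <<'E'
from h import *
o=bot.get_obs();print(o['torque'],o['q'][5])
im,d=bot.camera('side');save('k2',cv2.resize(im[100:220,240:400],(800,600)))
E
```

```text
time: 4.85
ee_pos: [0.6328, -0.2126, 0.0791]
tcp_rot: [-90.0, 0.0, 105.7]
wrist_force: [0.7, 0.5, 0.7]
opening: 0.0599
time: 5.35
ee_pos: [0.633, -0.2129, 0.0802]
tcp_rot: [-90.1, 0.1, 105.7]
wrist_force: [-0.8, -1.5, 5.0]
opening: 0.0135
time: 5.65
ee_pos: [0.6331, -0.2129, 0.0802]
tcp_rot: [-90.1, 0.1, 105.7]
wrist_force: [-0.0, -1.6, 6.4]
opening: 0.0133
[-0.2449861  -0.00854485  0.03261929] -34.284715569758006
```

View pics/k2.png

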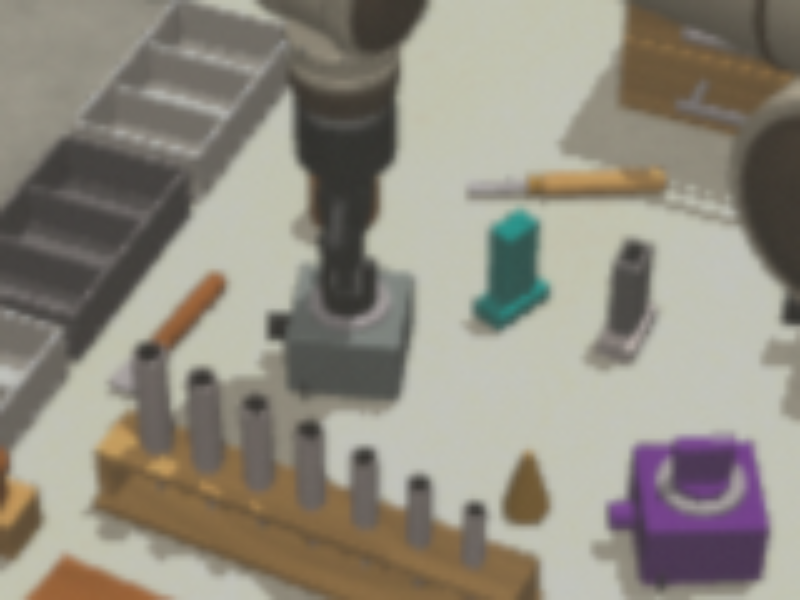

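Holding the knob (13.3 mm opening). Turn clockwise.

```bash
python3 -m jog '[[1,0,0,0.04,0,0,-1.5],[1,0,0,0.04,0,0,-3],[1,0,0,0.04,0,0,-4.5],[1,0,0,0.04,0,0,-6],[1,0,0,0.04,0,0,-7.5]]'
python3 -m jog '[[1,0,0,0,0,0,-1.5],[1,0,0,0,0,0,-3],[1,0,0,0,0,0,-4],[1,0,0,0,0,0,-4.4],[1,0,0,0,0,0,-4.4]]'
python3 - <<'E'
from h import *
o=bot.get_obs();print(o['torque'],o['q'][5])
E
python3 -m jog '[[1,0,0,0,0,0,-0.4],[1,0,0,0,0,0,-0.8],[1,0,0,0,0,0,-0.8],[1,0,0,0,0,0,-0.8]]'
python3 - <<'E'
from h import *
o=bot.get_obs();print(o['torque'],o['q'][5])
im,d=bot.camera('side');save('k3',cv2.resize(im[120:200,270:350],(640,640))[:600])
E
```

```text
time: 6.2
ee_pos: [0.633, -0.2129, 0.0802]
tcp_rot: [-90.1, 0.0, 67.9]
wrist_force: [2.3, -1.9, 0.5]
opening: 0.013
time: 6.7
ee_pos: [0.633, -0.2129, 0.0802]
tcp_rot: [-90.1, -0.0, 46.2]
wrist_force: [2.5, -3.3, 0.6]
opening: 0.0136
[-0.63320375 -0.59472062  0.1207034 ] 25.23736403302694
time: 7.1
ee_pos: [0.633, -0.2129, 0.0803]
tcp_rot: [-90.1, -0.0, 42.4]
wrist_force: [2.7, -5.1, 2.3]
opening: 0.0136
[-0.90868168 -0.67006217  1.55113307] 29.021089621415822
```

The reaction moment jumped to 1.55 N m, so the knob is at its stop. Let go, wait and lift.

```bash
python3 -m jog '[[0.5,0,0,0,0,0,0],[0,0,0,0,0,0,0],[0,0,0,0,0,0,0],[0,0,0,0,0,0,0],[0,0,0,0,0,0,0]]'
python3 -m jog '[[0,0,0,0,0,0,0],[0,0,0,0,0,0,0],[0,0,0,1,0,0,0],[0,0,0,3,0,0,0],[0,0,0,5,0,0,0]]'
python3 -m jog '[[0,-1,-0.6,0,0,0,0],[0,-2.5,-1.4,0,0,0,0],[0,-4.1,-2.3,0,0,0,-1.5],[0,-5.7,-3.4,0,0,0,-3],[0,-7.5,-4.4,0,0,0,-4.5]]'
python3 - <<'E'
from h import *
T=[]
for n in("top","side"):
    im,d=bot.camera(n);W=cloud(n,d);x,y,h=np.moveaxis(W,-1,0)
    k=(d>0)&(abs(x-.632)<.04)&(abs(y+.212)<.04)&(h>.097)&(h<.115);P=W[k][:,:2]
    e=np.linalg.eigh(np.cov(P.T))[1][:,1] if len(P)>5 else [0,0];print(n,len(P),"knob yaw",np.degrees(np.arctan2(e[1],e[0]))%180)
    T.append(cv2.resize(im[100:280,280:480],(400,360)))
    for lab,(a,b) in {"grip":(.442,-.323)}.items():
        k=(d>0)&(abs(x-a)<.04)&(abs(y-b)<.04)&(h>.08)&(h<.1);P=W[k];print(lab,len(P),P.mean(0) if len(P) else 0)
save('k4',np.hstack(T))
E
```

```text
time: 7.65
ee_pos: [0.6323, -0.2123, 0.0797]
tcp_rot: [-90.0, 0.0, 42.2]
wrist_force: [-0.1, -0.8, 0.1]
opening: 0.084
time: 8.15
ee_pos: [0.6317, -0.2122, 0.2055]
tcp_rot: [-89.9, 0.1, 42.2]
wrist_force: [1.6, -0.2, 0.9]
opening: 0.0851
time: 8.65
ee_pos: [0.4448, -0.3224, 0.2047]
tcp_rot: [-90.0, -0.0, 19.4]
wrist_force: [0.1, -1.2, 0.5]
opening: 0.0854
top 90 knob yaw 15.51361739831475
grip 127 [ 0.44198463 -0.32441501  0.08799888]
side 42 knob yaw 19.741496394763374
grip 52 [ 0.44136779 -0.32144107  0.08865932]
```

View pics/k4.png

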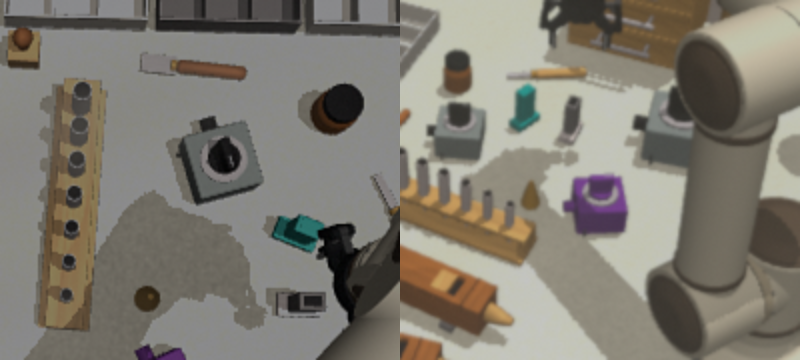

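The knob has sprung back (yaw 15.5° against 16° at the start) and the scene is undisturbed. The wrist is now over the pickup, so I'll align and lower.

```bash
python3 -m jog '[[0.3,0,0,0,0,0,-1.5],[0.3,0,0,0,0,0,-3],[0.3,0,0,0,0,0,-4.3],[0.3,0,-0.04,-1,0,0,-4.3],[0.3,0,-0.04,-2,0,0,-4.3]]'
python3 -m jog '[[0.3,0,0,0,0,0,0],[0.3,0,0,0,0,0,0]]'
```

```text
time: 9.25
ee_pos: [0.447, -0.3229, 0.1549]
tcp_rot: [-90.1, -0.1, -1.8]
wrist_force: [-0.4, -0.2, -0.8]
opening: 0.0599
time: 9.45
ee_pos: [0.4463, -0.3225, 0.1552]
tcp_rot: [-90.0, 0.0, -1.8]
wrist_force: [-0.1, -0.4, -0.0]
opening: 0.0597
```

```bash
python3 -m jog '[[0.3,-0.18,-0.02,-0.8,0,0,0],[0.3,-0.18,-0.02,-1.8,0,0,0],[0.3,-0.18,-0.02,-2.8,0,0,0],[0.3,-0.18,-0.02,-3.8,0,0,0],[0.3,-0.18,-0.02,-4.7,0,0,0]]'
python3 -m jog '[[0.3,0,0,0,0,0,0],[0.5,0,0,0,0,0,0],[0.7,0,0,0,0,0,0],[1,0,0,0,0,0,0],[1,0,0,0,0,0,0]]' 50
python3 -m jog '[[1,0,0,0,0,0,0],[1,0,0,0,0,0,0],[1,0,0,0.4,0,0,0],[1,0,0,0.8,0,0,0],[1,0,0,0.8,0,0,0]]'
python3 - <<'E'
from h import *
im,d=bot.camera('side');u,v=proj('side',(.442,-.323,.06))[0].astype(int);save('p1',cv2.resize(im[v-40:v+40,u-50:u+50],(750,600)))
E
```

```text
time: 9.95
ee_pos: [0.4426, -0.3237, 0.0381]
tcp_rot: [-90.1, -0.1, -1.8]
wrist_force: [-0.3, 0.3, -0.2]
opening: 0.0594
time: 10.45
ee_pos: [0.4427, -0.324, 0.0394]
tcp_rot: [-90.1, -0.2, -1.8]
wrist_force: [-0.2, -0.5, 7.3]
opening: 0.0237
time: 10.95
ee_pos: [0.4425, -0.3238, 0.0594]
tcp_rot: [-90.1, -0.1, -1.8]
wrist_force: [-0.2, 0.2, -2.4]
opening: 0.0234
```

View pics/p1.png

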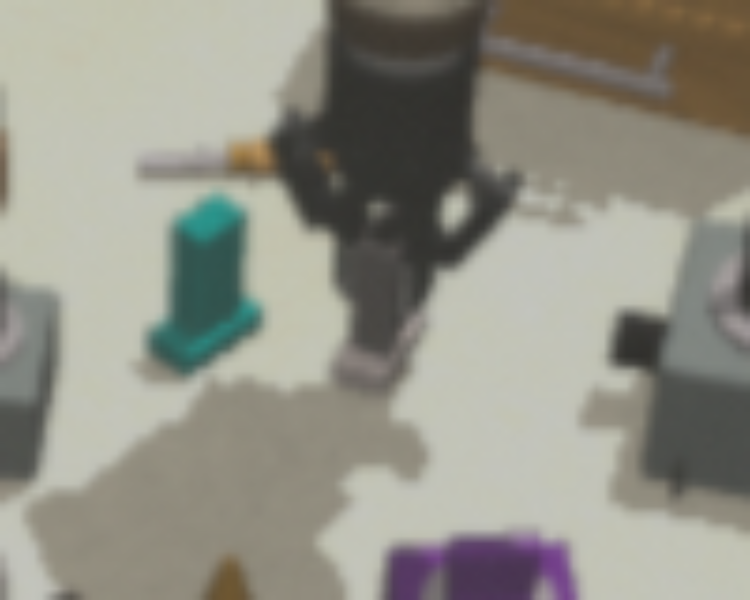

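The pickup is held (23.4 mm opening) and clear of the bench. Lift, carry over the rack and rotate to the pipe's yaw.

```bash
python3 -m jog '[[1,0,0,1.2,0,0,0],[1,0,0,2.7,0,0,0],[1,0,0,4.2,0,0,0],[1,0,0,5.7,0,0,0],[1,0,0,7.2,0,0,0]]'
python3 -m jog '[[1,0.1,0.8,0,0,0,0],[1,0.2,1.9,0,0,0,0],[1,0.3,3.2,0,0,0,0],[1,0.4,4.5,0,0,0,0],[1,0.5,5.8,0,0,0,0]]'
python3 -m jog '[[1,0.1,1.3,0,0,0,0.1],[1,0.2,2.6,0,0,0,0.3],[1,0.3,3.9,0,0,0,0.5],[1,0.4,5.2,0,0,0,0.7],[1,0.5,6.5,0,0,0,0.9]]'
python3 -m jog '[[1,0.1,1.3,0,0,0,0.2],[1,0.2,2.6,0,0,0,0.4],[1,0.3,3.9,0,0,0,0.6],[1,0.4,5.2,0,0,0,0.8],[1,0.5,6.5,0,0,0,0.86]]'
python3 -m jog '[[1,0.1,1.3,0,0,0,0],[1,0.2,2.6,0,0,0,0],[1,0.3,3.9,0,0,0,0],[1,0.4,5.2,0,0,0,0],[1,0.5,6.3,0,0,0,0]]'
python3 -m jog '[[1,0.05,0.4,0,0,0,0],[1,0.05,0.4,0,0,0,0],[1,0.05,0.4,-1,0,0,0],[1,0.05,0.4,-2,0,0,0],[1,0.05,0.4,-2,0,0,0]]'
python3 -m jog '[[1,0,0,0,0,0,0],[1,0,0,0,0,0,0]]'
```

```text
time: 11.5
ee_pos: [0.4415, -0.3231, 0.2385]
tcp_rot: [-90.0, 0.0, -1.8]
wrist_force: [0.9, -0.9, -0.9]
opening: 0.0238
time: 12.0
ee_pos: [0.454, -0.1771, 0.237]
tcp_rot: [-90.0, 0.0, -1.8]
wrist_force: [1.1, -1.5, -2.1]
opening: 0.0235
time: 12.5
ee_pos: [0.4665, -0.0144, 0.2371]
tcp_rot: [-90.0, 0.0, 2.7]
wrist_force: [-0.3, -0.7, -1.8]
opening: 0.0232
time: 13.0
ee_pos: [0.479, 0.1481, 0.237]
tcp_rot: [-90.0, 0.0, 7.1]
wrist_force: [0.3, -0.9, -2.1]
opening: 0.0234
time: 13.5
ee_pos: [0.4915, 0.3059, 0.2367]
tcp_rot: [-90.0, 0.0, 7.0]
wrist_force: [0.1, -0.7, -1.5]
opening: 0.0233
time: 14.0
ee_pos: [0.4919, 0.3123, 0.1841]
tcp_rot: [-90.1, 0.3, 7.0]
wrist_force: [0.7, -0.4, -1.8]
opening: 0.0233
time: 14.2
ee_pos: [0.4935, 0.3139, 0.189]
tcp_rot: [-90.0, -0.1, 7.0]
wrist_force: [-0.6, 1.0, -1.0]
opening: 0.0234
```

```bash
python3 -m jog '[[1,0.05,0,-0.5,0,0,0],[1,0.05,0,-1,0,0,0],[1,0.05,0,-1.5,0,0,0],[1,0.05,0,-1.9,0,0,0],[1,0.05,0,-2,0,0,0]]'
python3 -m jog '[[1,0,0,0,0,0,0],[1,0,0,0,0,0,0]]'
python3 - <<'E'
from h import *
T=[]
for n in("top","side"):
    im,d=bot.camera(n);W=cloud(n,d)
    c=(.4935,.3147,.1);u,v=proj(n,c)[0].astype(int)
    for r in bot.regions_of(n,"pickup")[:3]: 
        k=r["pixels"]&(d>0);P=W[k];print(n,r["conf"],r["point"],k.sum(),P.mean(0).round(4) if len(P) else 0,P.min(0).round(4) if len(P) else 0,P.max(0).round(4) if len(P) else 0)
    a=im[v-30:v+30,u-40:u+40].copy();a=cv2.resize(a,(400,300),interpolation=cv2.INTER_CUBIC)
    # predicted foot outline and mouth outline
    th=np.radians(7);R2=np.array([[np.cos(th),-np.sin(th)],[np.sin(th),np.cos(th)]])
    for ctr,hx,hy,z,col in(((.4935+.001,.3147),.016,.03,.099,(255,0,0)),((.495,.3147),.008,.02,.068,(0,255,0))):
        q=np.array([[-hx,-hy],[hx,-hy],[hx,hy],[-hx,hy]])@R2.T+ctr;p=(proj(n,np.c_[q,np.full(4,z)])-[u-40,v-30])*5+2
        cv2.polylines(a,[p.astype(np.int32)],True,col,1)
    T.append(a)
save('f1',np.hstack(T))
E
```

```text
time: 14.7
ee_pos: [0.4935, 0.3139, 0.1352]
tcp_rot: [-90.1, 0.1, 7.0]
wrist_force: [-0.3, -0.1, -2.1]
opening: 0.0238
time: 14.9
ee_pos: [0.4944, 0.3144, 0.1377]
tcp_rot: [-90.0, -0.0, 7.0]
wrist_force: [-1.8, -0.1, -1.6]
opening: 0.0233
top 0.69 [220.7, 198.0] 169 [0.4952 0.2924 0.1314] [0.48   0.2766 0.0674] [0.5188 0.3139 0.2741]
top 0.64 [219.0, 430.8] 313 [ 0.5361 -0.3173  0.0536] [ 0.5155 -0.3544  0.0021] [ 0.5602 -0.2907  0.0965]
top 0.49 [201.1, 315.2] 3107 [ 0.5647 -0.0115  0.0583] [ 0.4    -0.0555 -0.004 ] [0.7564 0.0346 0.1565]
side 0.65 [264.6, 275.5] 267 [0.4914 0.3258 0.1414] [0.4765 0.2353 0.0033] [0.517  0.3454 0.2161]
```

View pics/f1.png

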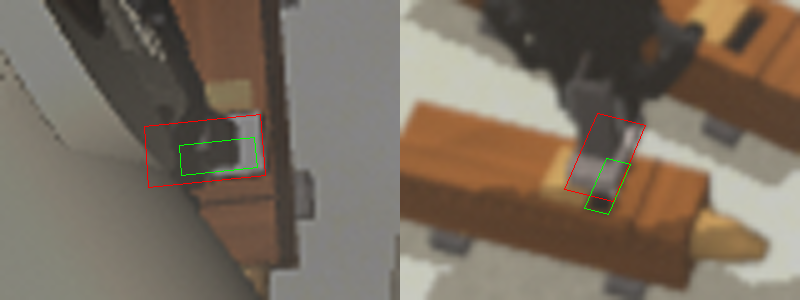

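The outlines agree with the picture: in the side half the foot's near end is at about (590,195), just above the dark mouth at (605,205). I'll check height and centring with the depth, then lower the last 2 cm.

```bash
cat > chk.py <<'E'
from h import *
th=np.radians(7);R2=np.array([[np.cos(th),-np.sin(th)],[np.sin(th),np.cos(th)]])
m=np.array([.495,.3147])
for n in("top","side"):
    im,d=bot.camera(n);W=cloud(n,d)
    L=np.concatenate([(W[...,:2]-m)@R2,W[...,2:]],-1)   # pipe-mouth axes
    x,y,z=np.moveaxis(L,-1,0);g=(d>0)&(abs(x)<.03)&(abs(y)<.045)&(np.ptp(im.astype(int),axis=2)<25)&(z<.155)&(z>.07)
    P=L[g];e=P[P[:,1]>.023] if n=="side" else P[P[:,1]<-.022]
    print(n,"end region n",len(e),"x 5..95",np.percentile(e[:,0],[5,50,95]).round(4),"y",np.percentile(e[:,1],[5,95]).round(4),"z",np.percentile(e[:,2],[2,10,50,90,98]).round(4))
    G=P[P[:,2]>np.percentile(P[:,2],2)+.025];print("  grip",len(G),"x",np.percentile(G[:,0],[5,95]).round(4),"y",np.percentile(G[:,1],[5,95]).round(4)) if len(G) else 0
print(bot.get_obs()["ee_pos"])
E
python3 chk.py
python3 -m jog '[[1,0,0,-0.1,0,0,0],[1,0,0,-0.2,0,0,0],[1,0,0,-0.3,0,0,0],[1,0,0,-0.4,0,0,0],[1,0,0,-0.4,0,0,0]]'
python3 -m jog '[[1,0,0,0,0,0,0],[1,0,0,0,0,0,0],[1,0,0,0,0,0,0]]'
python3 chk.py
```

```text
top end region n 67 x 5..95 [-0.0154 -0.0016  0.0132] y [-0.0327 -0.0226] z [0.103  0.1072 0.1136 0.1176 0.119 ]
  grip 57 x [-0.0173  0.0076] y [-0.0281 -0.009 ]
side end region n 32 x 5..95 [-0.0148 -0.0023  0.0106] y [0.0234 0.0291] z [0.1003 0.1051 0.1111 0.1181 0.1194]
  grip 72 x [-0.0229  0.0189] y [0.0014 0.0164]
[0.49437434 0.31433935 0.13758938]
time: 15.7
ee_pos: [0.494, 0.3141, 0.1267]
tcp_rot: [-90.0, 0.0, 7.0]
wrist_force: [0.5, -0.4, -1.7]
opening: 0.0234
time: 16.0
ee_pos: [0.4943, 0.3143, 0.1274]
tcp_rot: [-90.0, -0.0, 7.0]
wrist_force: [-0.3, -0.6, -1.8]
opening: 0.0236
top end region n 66 x 5..95 [-0.0163 -0.0011  0.0137] y [-0.0333 -0.0228] z [0.0922 0.0984 0.1027 0.1075 0.1099]
  grip 44 x [-0.0206  0.0085] y [-0.0216 -0.0087]
side end region n 32 x 5..95 [-0.0144 -0.0037  0.0101] y [0.0239 0.0291] z [0.0904 0.0928 0.099  0.1088 0.1096]
  grip 96 x [-0.0229  0.0229] y [0.0018 0.0171]
[0.49427012 0.31429193 0.12740246]
```

```bash
python3 -m jog '[[1,0.05,0.03,-0.08,0,0,0],[1,0.05,0.03,-0.16,0,0,0],[1,0.05,0.03,-0.24,0,0,0],[1,0.05,0.03,-0.32,0,0,0],[1,0.05,0.03,-0.36,0,0,0]]'
python3 -m jog '[[1,0,0,0,0,0,0],[1,0,0,0,0,0,0],[1,0,0,0,0,0,0],[1,0,0,0,0,0,0],[1,0,0,0,0,0,0]]'
python3 chk.py
python3 - <<'E'
from h import *
T=[]
for n in("top","side"):
    im,d=bot.camera(n);W=cloud(n,d)
    z0=np.load(n+"0.npz");df=np.abs(im.astype(int)-z0["im"]).max(2)
    T.append(cv2.resize(im,(400,250)))
    if n=="side":u,v=proj(n,(.495,.3147,.09))[0].astype(int);T.append(cv2.resize(im[v-25:v+25,u-40:u+40],(400,250),interpolation=cv2.INTER_CUBIC))
    x,y,h=np.moveaxis(W,-1,0);k=(d>0)&(abs(x-.632)<.04)&(abs(y+.212)<.04)&(h>.097)&(h<.115);P=W[k][:,:2];e=np.linalg.eigh(np.cov(P.T))[1][:,1];print("knob",np.degrees(np.arctan2(e[1],e[0]))%180)
T.append(np.zeros_like(T[0]))
save('f2',np.vstack([np.hstack(T[:2]),np.hstack(T[2:])]))
E
```

```text
time: 16.6
ee_pos: [0.4954, 0.3149, 0.1179]
tcp_rot: [-90.0, 0.0, 7.0]
wrist_force: [0.4, -1.0, -2.1]
opening: 0.0237
time: 17.1
ee_pos: [0.4955, 0.315, 0.1184]
tcp_rot: [-90.0, -0.0, 7.0]
wrist_force: [-0.1, 0.7, -2.0]
opening: 0.0232
top end region n 66 x 5..95 [-0.0149 -0.0001  0.0144] y [-0.0326 -0.0227] z [0.075  0.0858 0.0945 0.0986 0.0997]
  grip 76 x [-0.0173  0.0113] y [-0.0293 -0.0096]
side end region n 35 x 5..95 [-0.0131 -0.0016  0.01  ] y [0.0237 0.0295] z [0.083  0.0863 0.0941 0.0995 0.1011]
  grip 122 x [-0.0224  0.0222] y [0.0007 0.0169]
[0.49550481 0.31498478 0.11832181]
knob 15.204542092846964
knob nan
  avg = a.mean(axis, **keepdims_kw)
  ret = um.true_divide(
<stdin>:8: RuntimeWarning: Degrees of freedom <= 0 for slice
  c *= np.true_divide(1, fact)
  c *= np.true_divide(1, fact)
```

View pics/f2.png

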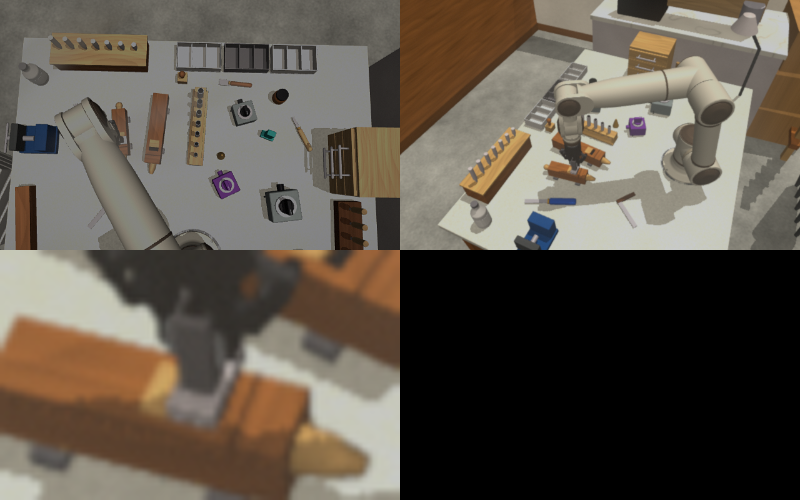

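The pickup is level over the mouth: the foot is at about (195,405) in the lower crop, with a gap below it. The bystanders look unmoved, so I'm handing in.

```bash
python3 -c "
from workcell import bot
print(bot.job_done())"
```

```text
the job is handed in; nothing more can be done
None
```

I turned the starter knob clockwise about 63° to its stop and let it go. I then carried the tuning pickup upright over the rack, and handed in with it held above the short pipe's mouth. The hand-in gave no verdict.

**Knob:** the twisting load jumped to 1.55 N m at the stop. After release the knob read 15.2° to 15.5° from the top camera, against 16.1° at the start. The side camera read 19.7° after release (14.5° before), but on few points. In the last check the arm hid the knob from it, so that reading rests on the top camera alone.

**Carry:** the pickup's underside was about 0.2 m above the bench as it crossed the rack, and the measured forces showed no sign of a knock.

**Final pose:**
- **Height:** the face is 10 to 14 mm above the mouth. Hand height gives about 11 mm and camera depth reads slightly higher.
- **Centring:** it is centred within about 2 mm, although the two cameras disagree on the mouth position by up to 3 mm.
- **Angle:** the tool is level, with yaw 7.0° against about 7° measured for the pipe.
- **Grip:** the gripper is holding at 50 N with a steady 23 mm opening, and the wrist force is just the pickup's weight (about 2 N).

**Other things on the bench:** those visible in the last pictures looked unmoved, but I did not measure their positions.

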